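# Shut the winder's kit drawer and hold its tension arm wound forward

## Task

The small thread winder needs its bobbin changed: push its open kit drawer home until it clicks into its detent and sits flush, then swing the sprung tension arm on top forward, off the bobbin, all the way to its stop, and keep holding it there with the gripper's fingers. The spring pulls the arm back, so finish while holding it at the stop: do not let go. Leave the other things on the bench where they are.

Things in the scene. Friction and masses are not known exactly. Their poses are not given: they have to be found in the camera images.
- winder: Plywood plinth of the thread winder, 180 (x) x 200 (y) x 75 mm high, fixed to the bench. Origin: centre of its underside; its x axis points from the drawer side (front, facing the robot) to the back, y to its left, z up. It stands at a different place and yaw each time. On its top at the back stands a wound bobbin, 50 mm across, reaching to 129 mm above the bench, its axis at (60, -14) mm in this frame.
- kit_drawer (a joint): Drawer in the plinth's front, slides out along the plinth's -x. Value: opening in m, 0 = home, up to 0.085. It slides with 1 to 2 N; a sprung detent resists with about 3 to 5 N between 11 and 4 mm open, and inside 4 mm it draws the drawer home and keeps it there against a rigid stop.
- drawer_pull (a point): Middle of the flat front face of the drawer's dark metal pull, 40 mm above the bench. The pull is a block 60 wide (along y), 22 high, standing 14 mm proud of the 178 wide, 62 high (7 to 69 mm above the bench) wooden drawer front. The drawer is closed by pushing here along the plinth's +x.
- tension_hinge (a joint): Angle of the tension arm in rad about its upright pivot: 0 = at rest by the bobbin (arm pointing 80 degrees left of the plinth's +x, that is nearly along its +y), growing counter-clockwise from above as the roller swings forward, towards the plinth's front; 1.2 = rigid stop. A spring always drives it back to 0: at the roller it takes 3 N to start and 8 N at the stop.
- cage_pivot (a point): Point on the arm's upright pivot axis at the height of the arm, 109 mm above the bench, at (20, -55) mm in the plinth's frame. The pivot's steel caps are up to 34 mm across and reach to 121 mm.
- cage_arm: The tension arm: flat aluminium bar 100 mm long between pivot and roller, 16 wide, 6 thick, at 106 to 112 mm above the bench, with an upright white plastic roller at its free end. Origin on the pivot axis 103 mm above the bench; x axis along the arm to the roller.
- cage_roller (a point): On the axis of the upright white roller at the arm's end (it does not spin), 138 mm above the bench: roller 20 mm in diameter, from 112 to 157 mm above the bench with a 3 mm screw head on top; 100 mm from the pivot axis. It is free all round for fingers, and can be gripped from above or pushed from behind.
- pliers: Bystander: small pliers with pink grips, 145 mm long, 12 mm high, lying to the left in front of the winder. Leave alone.
- spool: Bystander: thread spool, 40 mm in diameter, 50 high, on the bench in front of the winder and to its right. Leave alone.
- ferrule: Bystander: brass ferrule, 22 mm in diameter, 22 high, standing on the plinth's top at its back left corner. Leave alone.
- bead_tray: Bystander: open teal tray 110 x 150 x 28 mm, left of the winder. Leave alone.
- gift_box: Bystander: flat closed teal box 190 x 120 x 32 mm, right of the winder. Leave alone.
- canister: Bystander: pale pink canister, 60 mm in diameter, 100 high, at the left. Leave alone.
- phone: Bystander: black slab 150 x 72 x 9 mm, at the right. Leave alone.

How it is judged:
On the way, in this order (a step that is already met when the one before it is completed fails the run):
1. the drawer is home in its detent (value of joint kit_drawer below 0.003 m), for 0.2 s.
2. the fingers hold the arm forward at its stop, the drawer still home (value of joint tension_hinge above 1.14 rad and contact force between the fingers and cage_arm above 2 N and value of joint kit_drawer below 0.003 m), for 0.3 s.
At the end, for the whole second after the job is handed in: The program has ended with the drawer seated (less than 3 mm open), the arm within 0.06 rad of its stop and still, and the fingers pressing on or gripping the arm with more than 2 N (all of step 2 and velocity of joint tension_hinge below 0.1 rad/s); the arm keeps its last pose, push and grip.
It fails at once if a bystander was pushed more than 30 mm from its place (distance of any of pliers, spool, ferrule, bead_tray, gift_box, canister, phone from where it was at the start of the episode above 0.03 m).
It also fails if it takes over 56 s, if anything falls off the work surface, if the arm or the gripper's body presses on something with over 40 N, if the wrist force passes 120 N, or if a joint passes its speed limit or range.

## Robot

A 6-joint arm with a two-finger parallel gripper is mounted at the origin on the work surface. World frame = base frame: x ahead of the robot, y to its left, z up, the work surface at z = 0. Lengths are in m, angles in rad, forces in N, time in s.
With the tool pointing down it reaches from about 0.4 to 0.825 m from the base axis. Payload 7 kg.
Tool frame: the origin (TCP) lies midway between the tips of the shut fingers; the grasp point (between the pads) lies 19 mm behind it; z points along the fingers, x is the direction in which the jaws open and shut, and the axes are right-handed (so a half turn about z gives the same grasp; the last joint's range is limited). The gripper opens to 88 mm and grips with 3 to 60 N. Pads are 19 mm wide; open, the fingers measure 130 mm over their backs; the gripper's body (78 mm by 193 mm) begins 47 mm behind the grasp point.
Start: joints at [-0.885, 0.359, 0.012, 0, -1.224, -0.288], TCP at [0.261, -0.622, 0.198] pointing down, gripper open.
Joint ranges: [-3.07, 3.07], [-1.43, 2.12], [-1.02, 1.25], [-3.03, 1.67], [-3.05, -0], [-3.03, 3.03]. Speed limits (rad/s): [2.39, 2.39, 3.01, 3.14, 3.14, 3.14].

## Interface

Orientations are given as [roll, pitch, yaw] about the fixed x, y, z axes, in that order (R = Rz(yaw) Ry(pitch) Rx(roll)).
In Python, from station import arm, grab_frame, camera_params gives the robot as it stands.
- The arm moves only by the shell command python3 -m handwheel 'ROWS' [FORCE]. ROWS is JSON, a list that holds one entry, the list of rows, each a list of 5 numbers: the finger opening in m, from 0 to 0.0876, then the shift along the tool's x, y, z in m, then the turn about the tool's z in degrees. A call has 1 to 20 rows; each row is the pose to reach, as a shift and turn from the pose measured when the call began, along the tool's axes at that moment; what a row does not reach only later rows make up. A row lasts 1/12 s, in which the tool goes at most 41.7 mm and 7.16 degrees, less where a joint would pass 70% of its speed; a pose out of reach is approached as far as the arm can. A call with a gripper value outside its range is refused whole. The fingers move at their own pace and stop on an object; FORCE is the grip in N (left out, the last holds). Time passes only in rows, so rows that repeat a pose let the fingers close. It gives the time, the measured TCP pose, the force and the opening at its end, in the units of the state.
- arm.get_state(): the state, without advancing time (a new reading comes with each control period).
- grab_frame(name): name is "scene" or "top" or "wrist"; returns the picture (420x560x3 uint8, blue, green, red); there is no depth.
- camera_params(name): a dict with "intrinsics" (3x3 intrinsics, pixels), "k1" (the pictures are not rectified: a ray, as slopes to the right and down, at radius r is drawn at 1 + k1 r^2 times it, then the intrinsics apply), "R" (3x3) and "t" (3): a world point X has camera coordinates R X + t; the wrist camera has in their place "tool_from_camera" (4x4, takes a point from camera to tool coordinates, whose origin is the TCP and whose axes are the tool frame's). Camera axes: x right, y down, z forward; pixel columns grow to the right and rows downward; lengths in m; the calibration is good to about 2 mm. A picture is of the moment at which its call begins: read the wrist's pose just before it. camera_params takes no time and is no camera call.
- arm.job_done(): hands the job in, once; it reports no verdict.
The state is a dict: "t": time; "q": joint angles; "qd": joint speeds; "joint_efforts": joint torques, N m; "eef_pos": TCP position; "ee_rot": TCP orientation; "force": force on the tool from outside, world axes, zero at the start; "moment": the same for the moment, N m; "width": finger opening in m.
Only numpy, scipy, OpenCV 4.12 (cv2) and the standard library are available. Lean on these libraries where they do the work, as an engineer would, in place of code of your own. Each camera call takes 0.05 s, during which the arm holds its last target.

## Working session

There is one attempt and no reset: what is moved stays moved. The work goes in short steps, Python scripts to look and compute and a shell command to move; the robot and the scene stay as the last step left them, time stands still between calls to the robot, and variables do not carry over. Pictures are saved under pics/ and viewed, and the job is handed in when it is done.

```bash
mkdir -p pics; ls; python3 - <<'E'
from station import arm, grab_frame, camera_params
import cv2
print(arm.get_state())
for n in ["scene","top"]:
    p=camera_params(n);print(n,p)
    cv2.imwrite(f"pics/{n}0.png",grab_frame(n))
print(camera_params("wrist"))
E
```

```text
pics
{'t': 0.0, 'q': array([-8.84862622e-01,  3.59387635e-01,  1.11152077e-02, -3.33513361e-04,
       -1.22412703e+00, -2.88111959e-01]), 'qd': array([ 0.0009512 ,  0.00024173,  0.00014005, -0.00199644, -0.00052632,
       -0.00116056]), 'joint_efforts': array([ 1.50246509e-03, -5.82718742e+01,  2.93056619e+01,  6.99717075e+00,
        6.89963999e-03, -1.65563106e-04]), 'eef_pos': array([ 0.26128096, -0.62182127,  0.19714978]), 'ee_rot': array([-3.14143770e+00, -1.62614265e-03,  1.96850438e+00]), 'force': array([-0.72121876, -0.03665753,  0.51982443]), 'moment': array([-0.03225503,  0.01774945,  0.01832262]), 'width': 0.0876452527929117}
scene {'intrinsics': array([[481.43371642,   0.        , 277.75221666],
       [  0.        , 481.43371642, 198.62466976],
       [  0.        ,   0.        ,   1.        ]]), 'k1': -0.005922996423934688, 'R': array([[-0.48118443,  0.87647838,  0.01572249],
       [ 0.56236749,  0.32239738, -0.76144779],
       [-0.67246142, -0.35755501, -0.64803554]]), 't': array([ 0.24584318, -0.23787544,  1.72627545])}
top {'intrinsics': array([[398.98962062,   0
[... 218 characters left out ...]
[-0.98127249, -0.01429525, -0.19209359],
       [ 0.19194036,  0.0114264 , -0.98134007]]), 't': array([0.02688688, 0.57059673, 1.11983499])}
{'intrinsics': array([[331.33555562,   0.        , 279.11067783],
       [  0.        , 331.33555562, 204.02531115],
       [  0.        ,   0.        ,   1.        ]]), 'k1': 0.006491892103408137, 'tool_from_camera': array([[ 9.99999719e-01,  6.85909814e-04, -3.01827143e-04,
        -6.81366841e-04],
       [-5.89809313e-04,  9.68856529e-01,  2.47622046e-01,
        -6.63984068e-02],
       [ 4.62273590e-04, -2.47621799e-01,  9.68856662e-01,
        -1.86508395e-01],
       [ 0.00000000e+00,  0.00000000e+00,  0.00000000e+00,
         1.00000000e+00]])}
```

View pics/scene0.png

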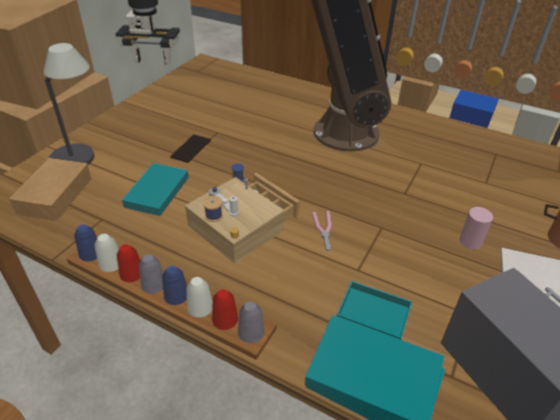

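View pics/top0.png

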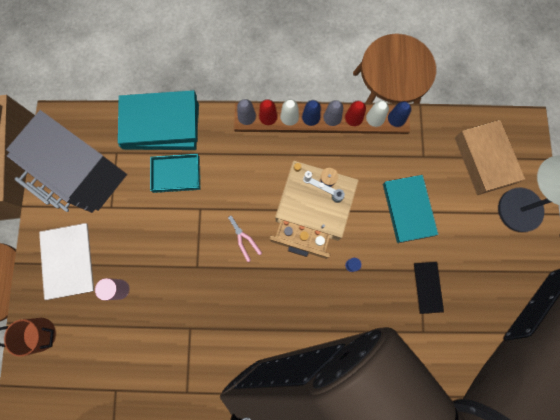

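```bash
python3 - <<'E'
import cv2
a=cv2.imread("pics/top0.png")[60:240,170:410]
cv2.imwrite("pics/top0z.png",cv2.resize(a,(800,600),interpolation=cv2.INTER_CUBIC))
E
```

```text
(no output)
```

View pics/top0z.png

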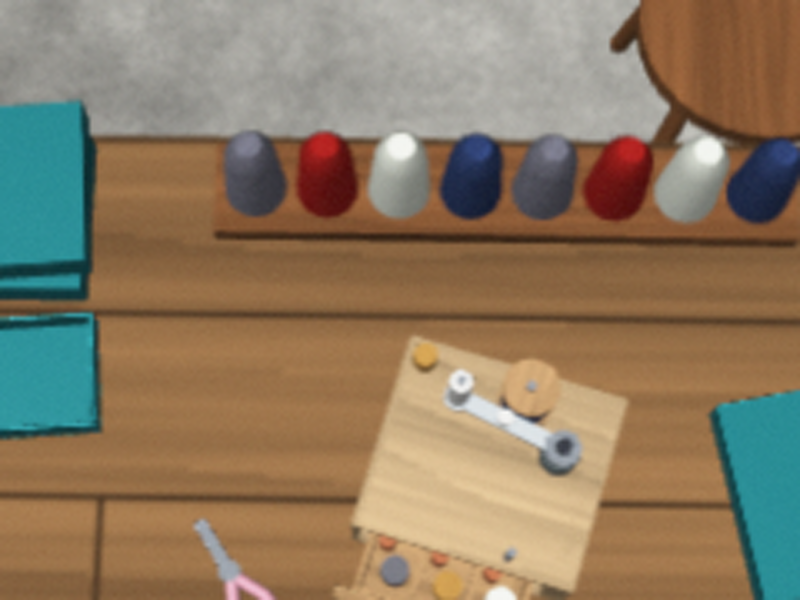

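The pictures show the plinth in the top view with corners (zoomed) at (412,337), (627,400), (577,592) and (355,525). The pivot cap is at (562,447), the roller top at (461,379), the bobbin top at (531,383), and the pull at full-picture (298,251).

```bash
cat > h.py <<'E'
import numpy as np, cv2
from station import arm, grab_frame, camera_params
from scipy.optimize import least_squares
from scipy.spatial.transform import Rotation as Ro
def proj(n,X):
    p=camera_params(n); X=np.atleast_2d(X)
    if n=="wrist":
        s=arm.get_state(); T=np.eye(4);T[:3,:3]=Ro.from_euler('xyz',s['ee_rot']).as_matrix();T[:3,3]=s['eef_pos']
        M=np.linalg.inv(T@p['tool_from_camera']); R,t=M[:3,:3],M[:3,3]
    else: R,t=p['R'],p['t']
    c=X@R.T+t; s=c[:,:2]/c[:,2:]; s=s*(1+p['k1']*(s**2).sum(1,keepdims=True))
    K=p['intrinsics']; return s@np.diag([K[0,0],K[1,1]])+K[:2,2]
def rayz(n,uv,z):
    f=lambda x: (proj(n,[[x[0],x[1],z]])-uv)[0]
    return least_squares(f,[.6,0]).x
def W(pose,P):
    x,y,a=pose; P=np.atleast_2d(np.array(P,float)); c,s=np.cos(a),np.sin(a)
    return np.c_[x+c*P[:,0]-s*P[:,1], y+s*P[:,0]+c*P[:,1], P[:,2]]
E
python3 - <<'E'
from h import *
L=np.array([[.09,.1,.075],[.09,-.1,.075],[-.09,-.1,.075],[-.09,.1,.075],[.02,-.055,.121],[.06,-.014,.129]])
z=np.array([[412,337],[627,400],[577,592],[355,525],[562,447],[531,383]])*.3+[170,60]
r=least_squares(lambda p:(proj("top",W(p,L))-z).ravel(),[.65,0,-.2])
print(r.x,np.degrees(r.x[2]),r.fun.reshape(-1,2).round(1))
p=r.x
print("roller",rayz("top",[170+461*.3,60+379*.3],.16), W(p,[.02+.1*np.cos(np.radians(80)),-.055+.1*np.sin(np.radians(80)),0]))
g=rayz("top",[298,249],.051);print("pull top",g)
c,s=np.cos(p[2]),np.sin(p[2]);d=g-p[:2];print("local",c*d[0]+s*d[1],-s*d[0]+c*d[1])
im=grab_frame("top")
for name,o in [("top",(170,60,3.3))]:
    pass
pts=proj("scene",W(p,L));print(pts)
a=grab_frame("scene")
for q in pts: cv2.circle(a,tuple(int(v) for v in q.round()),1,(0,0,255),-1)
cv2.imwrite("pics/sc1.png",cv2.resize(a[140:280,150:350],(800,560),interpolation=cv2.INTER_CUBIC))
cv2.imwrite("pics/t1.png",cv2.resize(im[200:290,220:370],(800,480),interpolation=cv2.INTER_CUBIC))
E
```

```text
[ 0.60916396 -0.08147845 -0.27620096] -15.825149052986971 [[-0.5 -0.3]
 [ 0.2 -0.5]
 [-0.5  0.1]
 [-0.9  0.4]
 [ 1.1 -0.5]
 [ 0.4  0.7]]
roller [ 0.6584752 -0.0490793] [[ 0.65696991 -0.04983515  0.        ]]
pull top [ 0.46346004 -0.0268476 ]
local -0.1550794822683585 0.012826421745299195
[[233.64709994 242.31581785]
 [184.52121451 204.45406145]
 [234.5645221  175.98336435]
 [284.02878563 208.63118273]
 [214.08962329 187.33816623]
 [212.06124397 198.97576074]]
```

View pics/sc1.png

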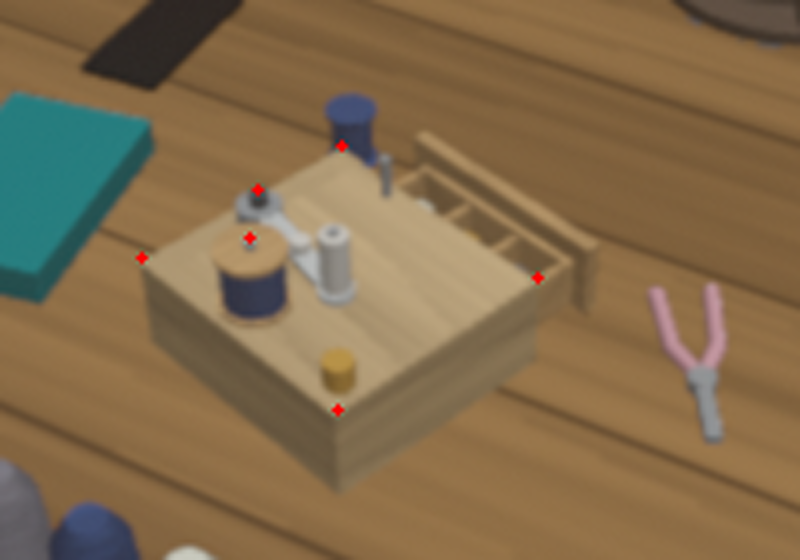

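View pics/t1.png

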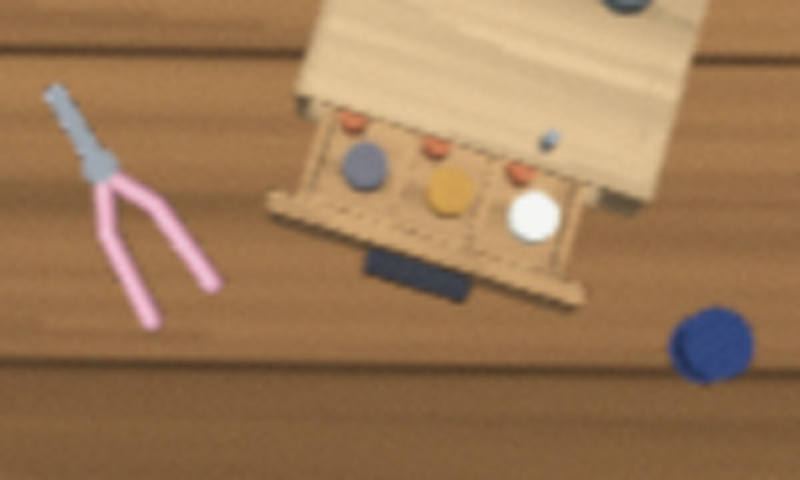

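```bash
cat >> h.py <<'E'
P=[ 0.60916, -0.08148, -0.27620]
def loc(g):
    c,s=np.cos(P[2]),np.sin(P[2]);d=np.array(g)[:2]-P[:2];return np.array([c*d[0]+s*d[1],-s*d[0]+c*d[1]])
def tool(X):
    s=arm.get_state();return Ro.from_euler('xyz',s['ee_rot']).as_matrix().T@(np.array(X)-s['eef_pos'])
E
python3 - <<'E'
from h import *
f=lambda a,b:[220+a/5.333,200+b/5.333]
for n,a,b,z in [("pullfrontL",363,272,.051),("pullfrontR",467,300,.051),("frontL",270,205,.069),("frontR",580,300,.069),("pin",550,133,.09),("spool",718,335,.05)]:
    print(n,loc(rayz("top",f(a,b),z)))
t=W(P,[-.195,0,.03])[0];print(t,tool([*t[:2],.15]))
E
```

```text
pullfrontL [-0.16894607  0.03881448]
pullfrontR [-0.1673291  -0.01957065]
frontL [-0.15046231  0.09689726]
frontR [-0.15181349 -0.07669094]
pin [-0.07322891 -0.03593711]
spool [-0.14647927 -0.15515988]
[ 0.42155076 -0.02830318  0.03      ] [0.48528244 0.37767378 0.04793723]
```

```bash
python3 - <<'E'
from h import *
t=W(P,[-.20,.010,.15])[0];print(t,tool(t), np.hypot(*t[:2]))
E
```

```text
[ 0.41946729 -0.01731868  0.15      ] [0.49621648 0.38000759 0.04794734] 0.41982465566811406
```

```bash
python3 -m handwheel '[[[0.06,0.03,0.023,0,5],[0.03,0.06,0.046,0,10],[0.0,0.09,0.069,0,15],[0,0.12,0.092,0,20],[0,0.15,0.115,0,25],[0,0.18,0.138,0,30],[0,0.21,0.161,0,35],[0,0.24,0.184,0,38.6],[0,0.27,0.207,0,38.6],[0,0.30,0.23,0,38.6],[0,0.33,0.253,0,38.6],[0,0.36,0.276,0.01,38.6],[0,0.39,0.299,0.02,38.6],[0,0.42,0.322,0.03,38.6],[0,0.45,0.345,0.04,38.6],[0,0.48,0.368,0.048,38.6],[0,0.496,0.38,0.048,38.6],[0,0.496,0.38,0.048,38.6],[0,0.496,0.38,0.048,38.6]]]'; python3 - <<'E'
from h import *
s=arm.get_state();print(s['t'],s['q'],s['ee_rot'],loc(s['eef_pos']),s['width'])
t=W(P,[-.20,.010,.030])[0];print(tool(t))
cv2.imwrite("pics/w1.png",grab_frame("wrist"))
E
```

```text
t: 1.78
eef_pos: [0.4196, -0.0165, 0.1498]
ee_rot: [-3.141, -0.0, 1.298]
force: [0.0, -0.4, 0.6]
width: 0.0001
1.7833 [ 4.33858073e-01 -3.39681041e-02 -5.86946710e-01 -1.21697562e-03
 -1.01835219e+00 -2.27725132e+00] [-3.14051360e+00 -4.40587757e-04  1.29756026e+00] [-0.20012336  0.01077588] 7.888568371643584e-05
[-0.00082903  0.00025035  0.1198191 ]
```

View pics/w1.png

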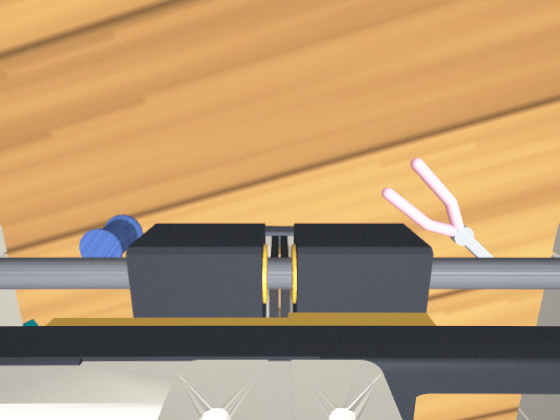

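The wrist view shows the spool at (105,240) and the pliers at (450,220), both clear of the shut fingers. I'll go down to pull height.

```bash
python3 -m handwheel '[[[0,0,0,0.04,0],[0,0,0,0.08,0],[0,0,0,0.115,0],[0,0,0,0.12,0],[0,0,0,0.12,0]]]'; python3 - <<'E'
from h import *
s=arm.get_state();print(s['ee_rot'],loc(s['eef_pos']),s['force'])
for n,(a,b,c,d) in {"top":(200,290,220,370),"scene":(140,280,150,350)}.items():
    cv2.imwrite(f"pics/{n}2.png",cv2.resize(grab_frame(n)[a:b,c:d],(800,500),interpolation=cv2.INTER_CUBIC))
E
```

```text
t: 2.25
eef_pos: [0.4175, -0.0188, 0.0287]
ee_rot: [-3.137, 0.003, 1.295]
force: [-0.3, -0.3, 2.0]
width: 0.0003
[-3.13668369e+00  2.89256329e-03  1.29484331e+00] [-0.20147627  0.00799536] [-0.32206769 -0.30520094  1.95420888]
```

View pics/scene2.png

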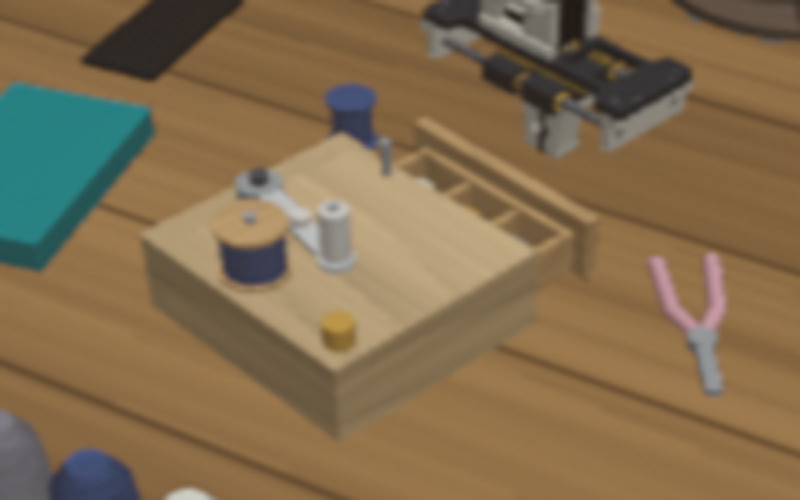

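View pics/top2.png

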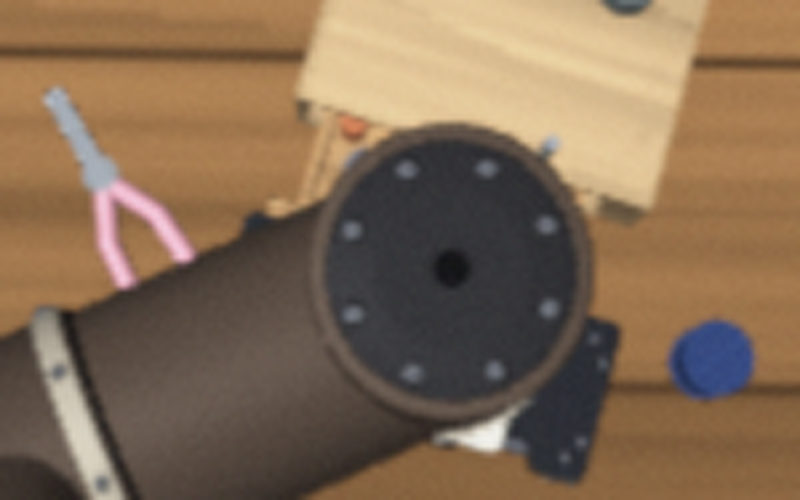

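```bash
python3 -m handwheel '[[[0,0,0.02,0,0],[0,0,0.035,0,0],[0,0,0.045,0,0],[0,0,0.055,0,0],[0,0,0.065,0,0],[0,0,0.07,0,0],[0,0,0.07,0,0]]]'; python3 - <<'E'
from h import *
s=arm.get_state();print(s['ee_rot'],loc(s['eef_pos']),s['force'])
for n,(a,b,c,d) in {"scene":(140,280,150,350)}.items():
    cv2.imwrite(f"pics/{n}3.png",cv2.resize(grab_frame(n)[a:b,c:d],(800,560),interpolation=cv2.INTER_CUBIC))
E
```

```text
t: 2.93
eef_pos: [0.4889, -0.0367, 0.0317]
ee_rot: [3.14, -0.001, 1.295]
force: [0.8, 0.4, -0.2]
width: 0.0007
[ 3.14040723e+00 -1.23348180e-03  1.29541659e+00] [-0.12788916  0.010335  ] [ 0.78861363  0.42494855 -0.15364168]
```

View pics/scene3.png

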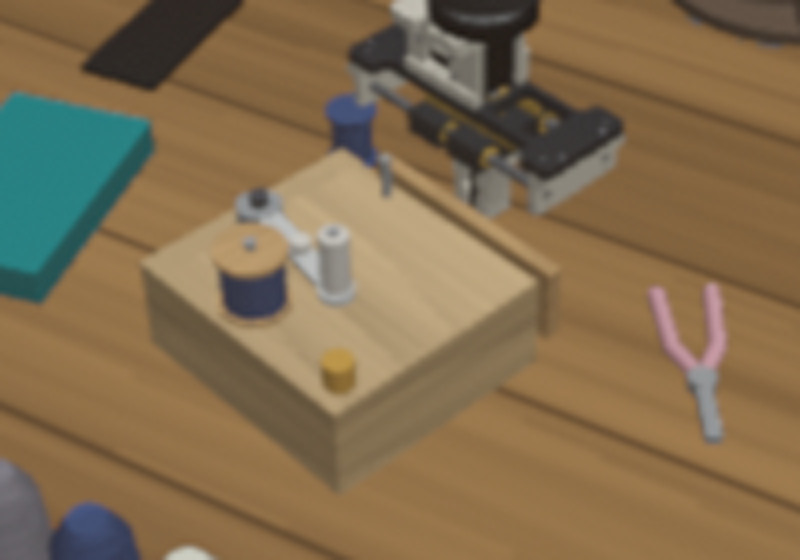

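The drawer front is now close to the plinth, about 10 mm out. Continuing gently.

```bash
python3 -m handwheel '[[[0,0,0.003,0,0],[0,0,0.006,0,0],[0,0,0.008,0,0],[0,0,0.01,0,0],[0,0,0.01,0,0]]]'; python3 - <<'E'
from h import *
s=arm.get_state();print(s['ee_rot'],loc(s['eef_pos']),s['force'])
E
```

```text
t: 3.4
eef_pos: [0.4973, -0.0395, 0.0312]
ee_rot: [-3.141, -0.0, 1.295]
force: [-2.1, 0.0, 0.6]
width: 0.0006
[-3.14122381e+00 -4.46751097e-04  1.29520768e+00] [-0.11901699  0.00988012] [-2.11230302  0.01061013  0.64775668]
```

```bash
python3 -m handwheel '[[[0,0,0.002,0,0],[0,0,0.004,0,0],[0,0,0.006,0,0],[0,0,0.006,0,0]]]'; python3 - <<'E'
from h import *
s=arm.get_state();print(s['ee_rot'],loc(s['eef_pos']),s['force'])
for n,(a,b,c,d) in {"scene":(140,280,150,350)}.items():
    cv2.imwrite(f"pics/{n}4.png",cv2.resize(grab_frame(n)[a:b,c:d],(800,560),interpolation=cv2.INTER_CUBIC))
E
```

```text
t: 3.73
eef_pos: [0.5041, -0.0411, 0.0314]
ee_rot: [3.141, -0.001, 1.295]
force: [0.3, 0.3, 0.8]
width: 0.0003
[ 3.14097795e+00 -8.27173480e-04  1.29541124e+00] [-0.11211825  0.01020244] [0.29529798 0.32381628 0.75377661]
```

View pics/scene4.png

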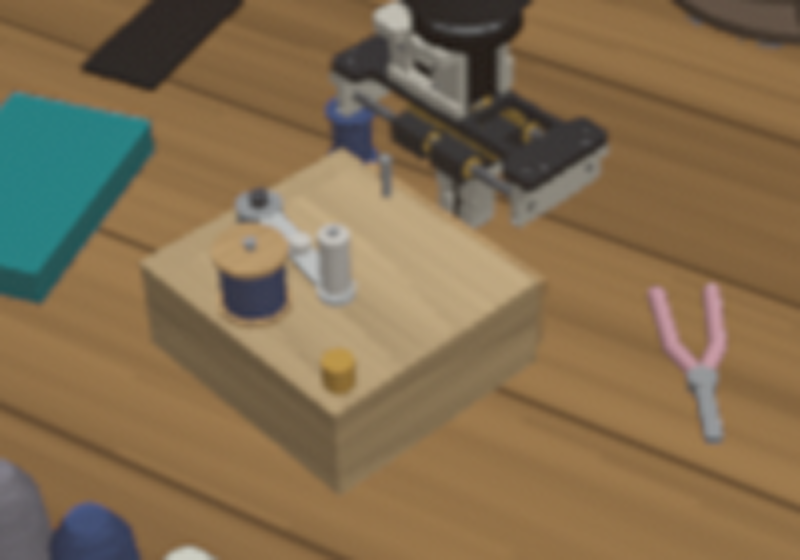

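The force has dropped and the front looks flush, so the detent seems to have drawn it in. I'll press a little further to confirm the rigid stop.

```bash
python3 -m handwheel '[[[0,0,0.001,0,0],[0,0,0.002,0,0],[0,0,0.003,0,0],[0,0,0.003,0,0]]]';python3 - <<'E'
from h import *
print(loc(arm.get_state()['eef_pos']))
E
```

```text
t: 4.12
eef_pos: [0.5042, -0.0417, 0.0309]
ee_rot: [-3.138, 0.0, 1.294]
force: [-9.7, 6.3, 6.3]
width: 0.0004
[-0.11181786  0.00968119]
```

The reading of 11 N with no further motion is the rigid stop, so the drawer is home. I'll back off and rise.

```bash
python3 -m handwheel '[[[0,0,-0.01,0,0],[0,0,-0.03,0,0],[0,0,-0.06,-0.01,0],[0,0,-0.06,-0.05,0],[0,0,-0.06,-0.09,0],[0.02,0,-0.06,-0.13,0],[0.04,0,-0.06,-0.17,0],[0.05,0,-0.06,-0.20,0],[0.05,0,-0.06,-0.20,0],[0.05,0,-0.06,-0.20,0]]]';python3 - <<'E'
from h import *
s=arm.get_state()
print(loc(s['eef_pos']))
t=[*W(P,[.0374,.0435,0])[0][:2],.22];print(tool(t),s['width'])
cv2.imwrite("pics/w5.png",grab_frame("wrist"))
cv2.imwrite("pics/sc5.png",cv2.resize(grab_frame("scene")[140:280,150:350],(800,560),interpolation=cv2.INTER_CUBIC))
E
```

```text
t: 4.95
eef_pos: [0.4482, -0.025, 0.2332]
ee_rot: [3.141, -0.003, 1.294]
force: [0.0, -0.1, -1.8]
width: 0.0285
[-0.17027596  0.01043119]
[0.03306273 0.20765966 0.01344884] 0.028520854390855527
```

View pics/w5.png

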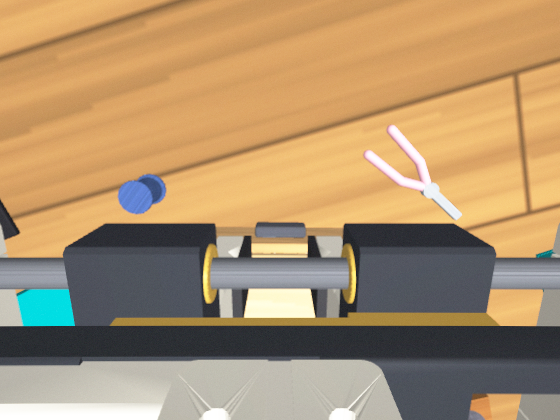

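View pics/sc5.png

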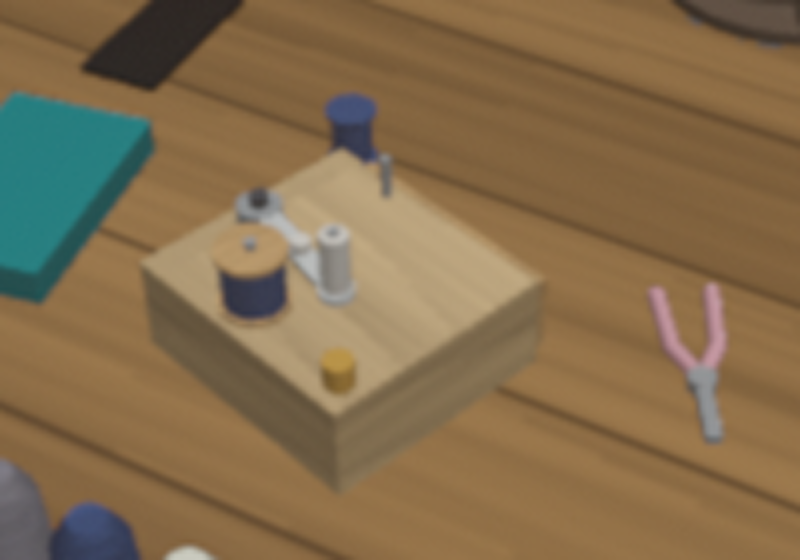

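The drawer front is flush. Next I'll triangulate the roller top, at scene zoom (335,232) and top (308.3,173.7).

```bash
python3 - <<'E'
from h import *
r=least_squares(lambda X:np.r_[(proj("top",X)-[308.3,173.7])[0],(proj("scene",X)-[150+333.5/4,140+232/4])[0]],[.66,-.05,.16])
print(r.x,r.fun)
a=rayz("scene",[150+333.5/4,140+232/4],.16);print(a)
rol=W(P,[.0374,.0435,.22])[0];print(rol)
m=[(.658),(-.0495),.22];print(loc(m),tool(m))
E
```

```text
[ 0.65915592 -0.0484533   0.1561526 ] [-0.32411674  0.16085382 -0.32338693 -0.06216649]
[ 0.66268816 -0.04502294]
[ 0.65700501 -0.04982775  0.22      ]
[0.0382679  0.04408666] [0.0346027  0.20996268 0.00975596]
```

```bash
python3 -m handwheel '[[[0.05,0,0,0,-7],[0.05,0,0.02,0,-14],[0.05,0.01,0.04,0,-21],[0.05,0.015,0.06,0,-28],[0.05,0.02,0.08,0,-35],[0.05,0.025,0.10,0,-42],[0.05,0.03,0.12,0,-49],[0.05,0.034,0.14,0,-56],[0.05,0.034,0.16,0,-63],[0.05,0.034,0.18,0.01,-70],[0.05,0.034,0.2,0.01,-77],[0.05,0.034,0.21,0.01,-80],[0.05,0.034,0.21,0.01,-80],[0.05,0.034,0.21,0.01,-80]]]';python3 - <<'E'
from h import *
s=arm.get_state()
print(loc(s['eef_pos']),s['q'],s['width'])
t=[.658,-.0493,.132];print(tool(t), proj("wrist",[[.658,-.0493,.16]]))
cv2.imwrite("pics/w6.png",grab_frame("wrist"))
cv2.imwrite("pics/sc6.png",cv2.resize(grab_frame("scene")[100:280,150:350],(640,576),interpolation=cv2.INTER_CUBIC))
E
```

```text
t: 6.22
eef_pos: [0.6572, -0.0503, 0.2173]
ee_rot: [-3.139, -0.007, 2.688]
force: [-0.8, 0.4, 0.4]
width: 0.0495
[0.03768465 0.04313441] [ 0.21742937  0.32707261  0.01075823 -0.00247577 -1.26153048 -0.66999341] 0.04952980588774627
[-0.00091479  0.00143604  0.08530842] [[278.80541725 211.57041732]]
```

View pics/w6.png

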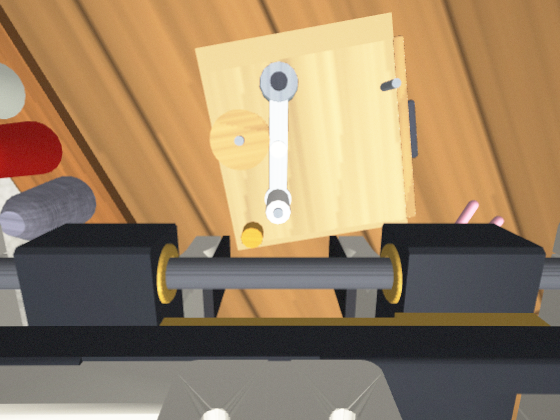

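View pics/sc6.png

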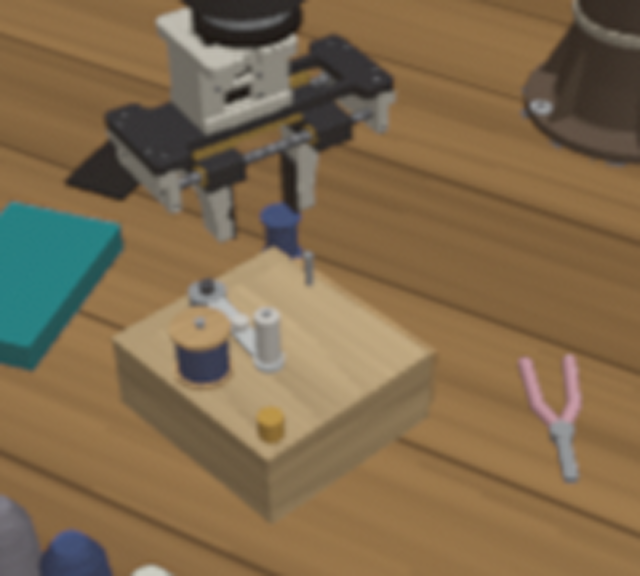

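The roller top appears at (278,212) in the wrist view, against a predicted (278.8,211.6). It is well centred, so I'll descend and grip.

```bash
python3 -m handwheel '[[[0.05,-0.001,0.0015,0.03,0],[0.05,-0.001,0.0015,0.055,0],[0.05,-0.001,0.0015,0.075,0],[0.05,-0.001,0.0015,0.085,0],[0.05,-0.001,0.0015,0.085,0],[0.0,-0.001,0.0015,0.085,0],[0.0,-0.001,0.0015,0.085,0],[0,-0.001,0.0015,0.085,0],[0,-0.001,0.0015,0.085,0],[0,-0.001,0.0015,0.085,0],[0,-0.001,0.0015,0.085,0],[0,-0.001,0.0015,0.085,0]]]' 35;python3 - <<'E'
from h import *
s=arm.get_state()
print(loc(s['eef_pos']),s['force'],s['width'])
th=np.radians(80);piv=np.array([.02,-.055])
l0=loc(s['eef_pos']);a0=np.arctan2(*(l0-piv)[::-1]);print("arm",np.degrees(a0),np.linalg.norm(l0-piv))
for d in range(0,73,6):
    a=a0+np.radians(d);x=piv+np.linalg.norm(l0-piv)*np.array([np.cos(a),np.sin(a)])
    print(d,tool(W(P,[*x,s['eef_pos'][2]])[0]).round(4))
cv2.imwrite("pics/w7.png",grab_frame("wrist"))
E
```

```text
t: 7.32
eef_pos: [0.6582, -0.049, 0.1341]
ee_rot: [-3.14, -0.005, 2.689]
force: [1.0, -0.3, 0.2]
width: 0.0089
[0.0382988  0.04463467] [ 0.95224228 -0.33389833  0.18406688] 0.00893451413258954
arm 79.59309173254589 0.10130110764086264
0 [-0. -0. -0.]
6 [ 0.0106 -0.0005  0.0001]
12 [ 0.0211 -0.0021  0.0001]
18 [ 0.0313 -0.0048  0.0002]
24 [ 0.0412 -0.0086  0.0002]
30 [ 0.0507 -0.0133  0.0003]
36 [ 0.0596 -0.019   0.0003]
42 [ 0.0679 -0.0257  0.0004]
48 [ 0.0754 -0.0331  0.0004]
54 [ 0.0822 -0.0413  0.0005]
60 [ 0.088  -0.0502  0.0005]
66 [ 0.0928 -0.0596  0.0005]
72 [ 0.0967 -0.0695  0.0006]
```

View pics/w7.png

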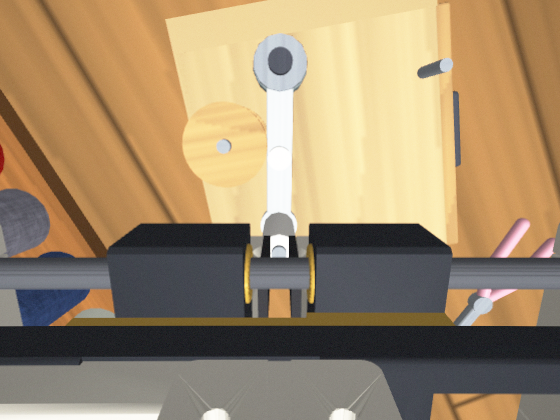

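```bash
python3 -m handwheel '[[[0,0,0,0,0],[0,0,0,0,0],[0,0,0,0,0]]]';python3 - <<'E'
from h import *
s=arm.get_state();print(s['width'])
p=s['eef_pos']
print(proj("wrist",[[*p[:2],.16],[*p[:2],.157],[*p[:2],.112],p]))
cv2.imwrite("pics/w8.png",cv2.resize(grab_frame("wrist")[180:340,180:380],(800,640)[:2])[:600])
cv2.imwrite("pics/sc8.png",cv2.resize(grab_frame("scene")[140:260,170:290],(600,600),interpolation=cv2.INTER_CUBIC))
E
```

```text
t: 7.62
eef_pos: [0.6581, -0.049, 0.1339]
ee_rot: [-3.14, -0.005, 2.689]
force: [0.6, 0.6, 0.6]
width: 0.0008
0.0007620763417195954
[[280.27366414 252.27336397]
 [280.22582715 250.07144947]
 [279.66117603 224.08059005]
 [279.90496588 235.30227527]]
```

View pics/w8.png

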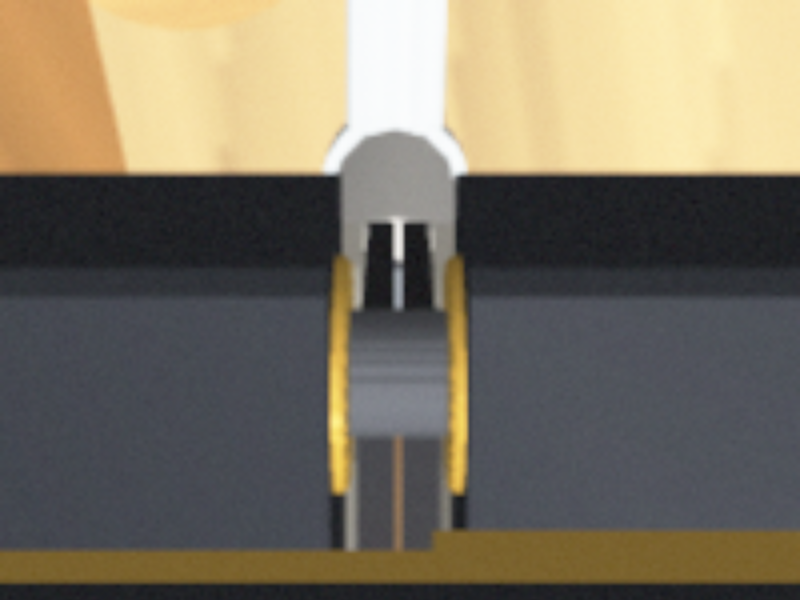

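View pics/sc8.png

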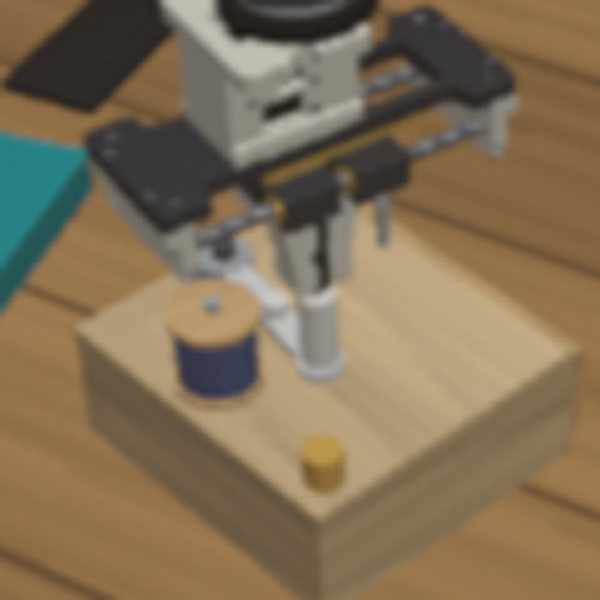

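```bash
python3 - <<'E'
from h import *
s=arm.get_state();p=s['eef_pos']
T=np.array([p,[*p[:2],.157],[*p[:2],.112],[.658,-.0493,.160]])
q=proj("scene",T);print(((q-[170,140])*5).round(0))
a=grab_frame("scene");cv2.imwrite("pics/sc9.png",cv2.resize(a[165:235,195:265],(600,600),interpolation=cv2.INTER_LANCZOS4))
print(((q-[195,165])*600/70).round(0))
w=grab_frame("wrist");cv2.imwrite("pics/w9.png",cv2.resize(w[200:260,240:320],(800,600),interpolation=cv2.INTER_LANCZOS4))
E
```

```text
[[317. 322.]
 [315. 287.]
 [319. 354.]
 [315. 282.]]
[[330. 337.]
 [326. 278.]
 [333. 393.]
 [325. 269.]]
```

View pics/sc9.png

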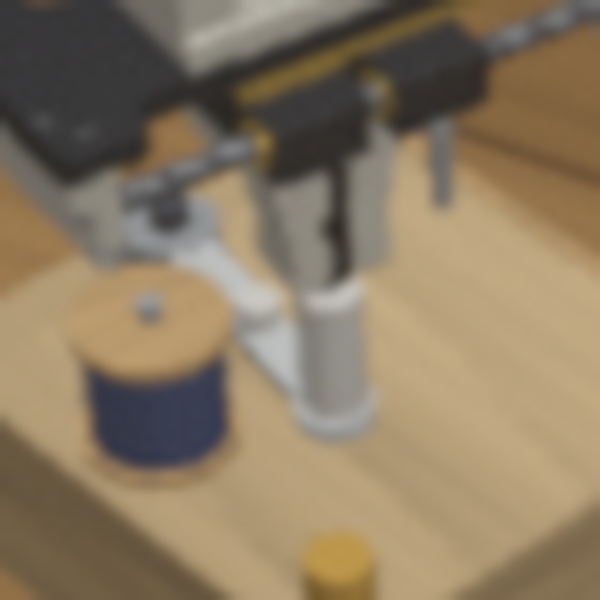

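View pics/w9.png

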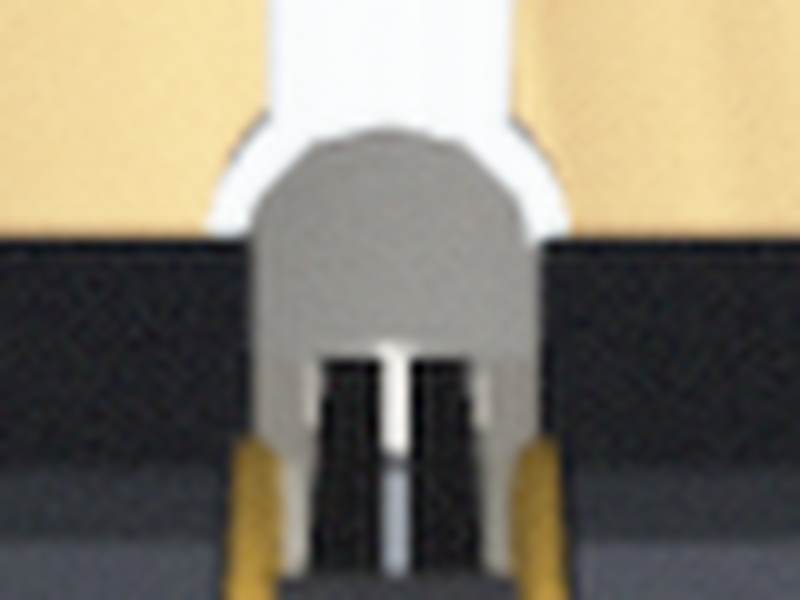

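```bash
python3 - <<'E'
from h import *
for z in (.0287,.0537): print(proj("scene",[.4175,-.0188,z]))
for X in ([.6572,-.0503,.2173],[.6572,-.0503,.2423]):print("sc6",(proj("scene",X)-[150,100])*3.2)
E
```

```text
[[287.46452293 188.21404194]]
[[287.70898636 181.62954397]]
sc6 [[261.50713114 249.32854089]]
sc6 [[259.95392197 222.78752671]]
```

The fingers shut over the roller. Both views show the real fingertips about 25 mm short of the reported TCP, resting just above the roller top. I'll open, go deeper and grip again.

```bash
python3 -m handwheel '[[[0.05,0,0,-0.01,0],[0.05,0,0,-0.01,0],[0.05,0,0,-0.01,0],[0.05,0,0,-0.01,0],[0.05,0,0,-0.01,0],[0.05,0,0,-0.01,0],[0.05,0,0,0,0],[0.05,0,0,0.008,0],[0.05,0,0,0.016,0],[0.05,0,0,0.022,0],[0.05,0,0,0.022,0]]]' 35;python3 - <<'E'
from h import *
s=arm.get_state()
print(loc(s['eef_pos']),s['force'],s['width'])
a=grab_frame("scene");cv2.imwrite("pics/sc10.png",cv2.resize(a[155:245,185:275],(600,600),interpolation=cv2.INTER_CUBIC))
w=grab_frame("wrist");cv2.imwrite("pics/w10.png",w)
E
```

```text
t: 8.73
eef_pos: [0.6567, -0.0491, 0.1095]
ee_rot: [-3.139, -0.008, 2.688]
force: [-0.7, 0.1, -0.3]
width: 0.0495
[0.03693044 0.04416969] [-0.71376229  0.07953243 -0.30629997] 0.04954951397316904
```

View pics/sc10.png

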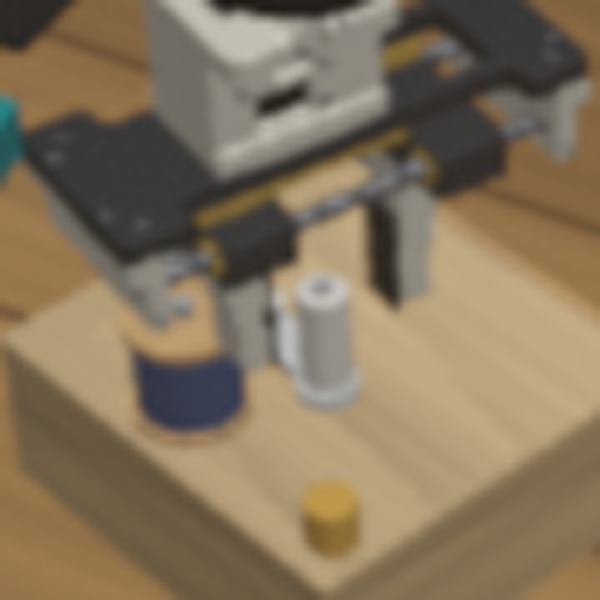

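View pics/w10.png

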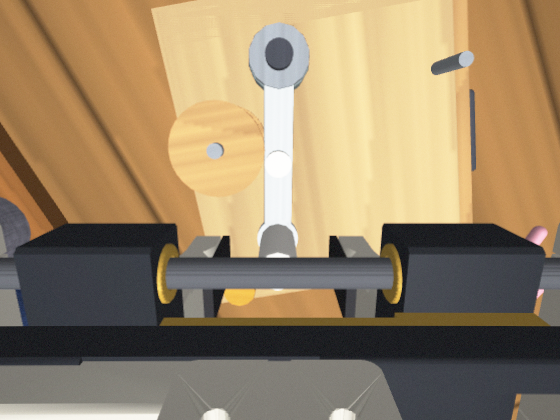

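The fingers now straddle the upper half of the roller. Closing.

```bash
python3 -m handwheel '[[[0,0,0,0,0],[0,0,0,0,0],[0,0,0,0,0],[0,0,0,0,0],[0,0,0,0,0],[0,0,0,0,0],[0,0,0,0,0],[0,0,0,0,0],[0,0,0,0,0],[0,0,0,0,0],[0,0,0,0,0]]]' 40;python3 - <<'E'
from h import *
s=arm.get_state()
l0=loc(s['eef_pos']);print(l0,s['force'],s['width'])
piv=np.array([.02,-.055]);r=.1;rol=piv+r*np.array([np.cos(np.radians(80)),np.sin(np.radians(80))])
off=l0-rol; print(off)
for d in range(0,73,6):
    a=np.radians(80+d);x=piv+r*np.array([np.cos(a),np.sin(a)])+off
    print(d,tool(W(P,[*x,s['eef_pos'][2]])[0]).round(4))
E
```

```text
t: 9.75
eef_pos: [0.6582, -0.0491, 0.1116]
ee_rot: [-3.14, -0.005, 2.689]
force: [1.7, -1.1, -0.3]
width: 0.019
[0.03840826 0.04449455] [ 1.72960009 -1.11466989 -0.31615451] 0.019002510889947883
[0.00104344 0.00101378]
0 [ 0. -0.  0.]
6 [ 0.0105 -0.0006  0.0001]
12 [ 0.0208 -0.0022  0.0001]
18 [ 0.0309 -0.005   0.0002]
24 [ 0.0407 -0.0087  0.0002]
30 [ 0.05   -0.0135  0.0003]
36 [ 0.0587 -0.0192  0.0003]
42 [ 0.0669 -0.0258  0.0004]
48 [ 0.0743 -0.0332  0.0004]
54 [ 0.0808 -0.0414  0.0005]
60 [ 0.0865 -0.0502  0.0005]
66 [ 0.0912 -0.0595  0.0006]
72 [ 0.095  -0.0693  0.0006]
```

Gripped (19 mm). Swinging along the arc.

```bash
python3 -m handwheel '[[[0,0.005,0,0,-3],[0,0.0105,-0.0006,0,-6],[0,0.016,-0.0013,0,-9],[0,0.021,-0.002,0,-12],[0,0.026,-0.0035,0,-15],[0,0.031,-0.005,0,-18],[0,0.036,-0.007,0,-21],[0,0.0405,-0.009,0,-24],[0,0.045,-0.011,0,-27],[0,0.05,-0.0135,0,-30],[0,0.059,-0.019,0,-36],[0,0.067,-0.026,0,-42],[0,0.0745,-0.033,0,-48],[0,0.078,-0.037,0,-51],[0,0.081,-0.0415,0,-54],[0,0.081,-0.0415,0,-54]]]' 45;python3 - <<'E'
from h import *
s=arm.get_state()
l0=loc(s['eef_pos']);print(l0,s['force'],s['width'])
off=np.array([.00104,.00101]);piv=np.array([.02,-.055]);r=.1
v=l0-off-piv;print(np.degrees(np.arctan2(v[1],v[0]))-80,np.linalg.norm(v))
for d in (60,64,66,68,69,70,72):
    a=np.radians(80+d);x=piv+r*np.array([np.cos(a),np.sin(a)])+off
    print(d,tool(W(P,[*x,s['eef_pos'][2]])[0]).round(4))
a=grab_frame("scene");cv2.imwrite("pics/sc11.png",cv2.resize(a[140:260,170:290],(600,600),interpolation=cv2.INTER_CUBIC))
cv2.imwrite("pics/w11.png",grab_frame("wrist"))
E
```

```text
t: 11.08
eef_pos: [0.5679, -0.0507, 0.1117]
ee_rot: [3.139, -0.002, -2.649]
force: [9.2, -0.1, -8.7]
width: 0.019
[-0.04810902  0.01838278] [ 9.1721278  -0.08298306 -8.73997542] 0.01897738557855515
53.69507259816609 0.10009698646464904
60 [ 0.011  -0.0006  0.    ]
64 [ 0.0179 -0.0016  0.    ]
66 [ 0.0213 -0.0023  0.    ]
68 [ 0.0247 -0.003   0.    ]
69 [ 0.0264 -0.0035  0.    ]
70 [ 0.0281 -0.0039  0.    ]
72 [ 0.0314 -0.0049  0.    ]
```

View pics/sc11.png

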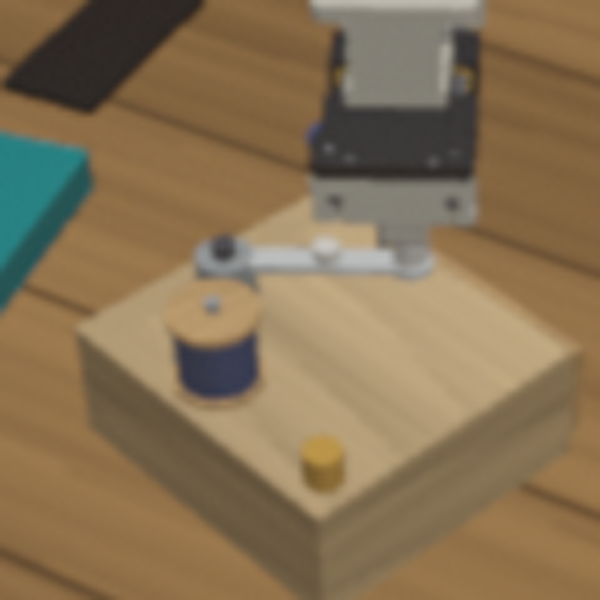

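View pics/w11.png

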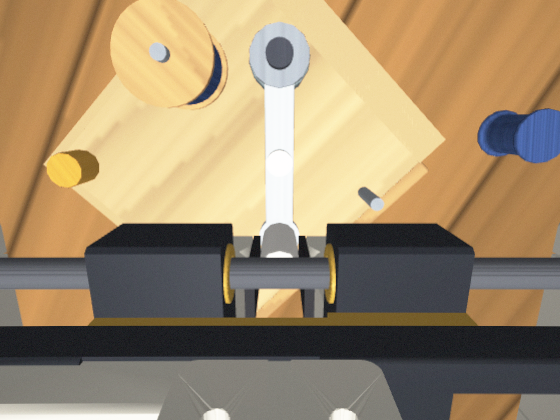

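The arm is at about 54° and the grip is firm. The stop pin is ahead at wrist (372,198), below finger height. Continuing to the stop.

```bash
python3 -m handwheel '[[[0,0.0055,0,0,-3],[0,0.011,-0.0006,0,-6],[0,0.0145,-0.001,0,-8],[0,0.018,-0.0016,0,-10],[0,0.0213,-0.0023,0,-12],[0,0.023,-0.0027,0,-13],[0,0.023,-0.0027,0,-13]]]' 45;python3 - <<'E'
from h import *
s=arm.get_state()
l0=loc(s['eef_pos']);print(l0,s['force'],s['width'])
off=np.array([.00104,.00101]);piv=np.array([.02,-.055]);r=.1
v=l0-off-piv;print(np.degrees(np.arctan2(v[1],v[0]))-80,np.linalg.norm(v))
E
```

```text
t: 11.77
eef_pos: [0.5507, -0.0626, 0.1116]
ee_rot: [3.139, 0.002, -2.424]
force: [6.6, 3.1, -5.9]
width: 0.0186
[-0.06144951  0.0022387 ] [ 6.60348105  3.12793575 -5.85966719] 0.018616603325132423
65.71983186494941 0.09983078239361491
```

```bash
python3 -m handwheel '[[[0,0.002,0,0,-1],[0,0.0035,0,0,-2],[0,0.005,-0.0002,0,-3],[0,0.006,-0.0003,0,-3],[0,0.006,-0.0003,0,-3]]]' 45;python3 - <<'E'
from h import *
s=arm.get_state()
l0=loc(s['eef_pos']);print(l0,s['force'],s['width'])
off=np.array([.00104,.00101]);piv=np.array([.02,-.055]);r=.1
v=l0-off-piv;print(np.degrees(np.arctan2(v[1],v[0]))-80,np.linalg.norm(v))
E
```

```text
t: 12.18
eef_pos: [0.5484, -0.0647, 0.1117]
ee_rot: [3.14, 0.007, -2.371]
force: [6.9, 7.1, -5.7]
width: 0.0191
[-0.0630755  -0.00039147] [ 6.92598955  7.11741661 -5.67971369] 0.019067937897991757
67.49465103165159 0.09974076422278114
```

```bash
python3 -m handwheel '[[[0,0.002,0,0,-1],[0,0.004,0,0,-1.5],[0,0.005,0,0,-1.5],[0,0.005,0,0,-1.5],[0,0.005,0,0,-1.5]]]' 45;python3 - <<'E'
from h import *
s=arm.get_state()
l0=loc(s['eef_pos']);print(l0,s['force'],s['width'],s['qd'])
off=np.array([.00104,.00101]);piv=np.array([.02,-.055]);r=.1
v=l0-off-piv;print(np.degrees(np.arctan2(v[1],v[0]))-80,np.linalg.norm(v))
a=grab_frame("scene");cv2.imwrite("pics/sc12.png",cv2.resize(a[140:260,170:290],(600,600),interpolation=cv2.INTER_CUBIC))
cv2.imwrite("pics/w12.png",grab_frame("wrist"))
cv2.imwrite("pics/t12.png",grab_frame("top"))
E
```

```text
t: 12.6
eef_pos: [0.5486, -0.0649, 0.1117]
ee_rot: [-3.141, 0.015, -2.345]
force: [12.1, 11.9, -8.0]
width: 0.0187
[-0.0628121  -0.00052026] [12.1378363  11.86334346 -8.01472535] 0.01872936962778189 [ 0.00100161  0.00081302 -0.00177164  0.00022196 -0.00070345 -0.00170287]
67.47567861891756 0.09944942328999179
```

View pics/w12.png

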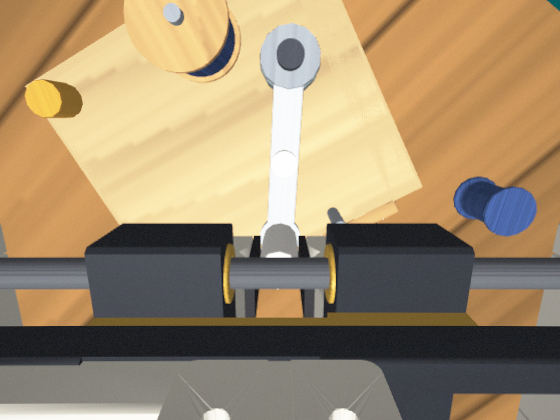

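View pics/sc12.png

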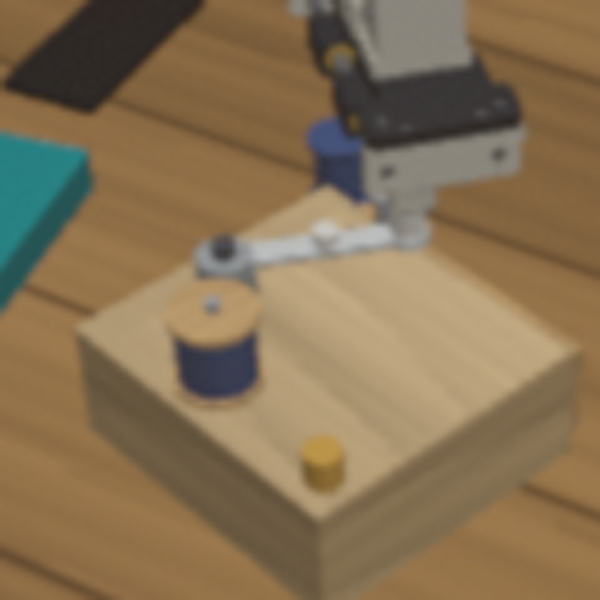

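```bash
python3 - <<'E'
from h import *
p=camera_params("wrist");K=p['intrinsics']
poses={'w6':([.6572,-.0503,.2173],[-3.139,-.007,2.688]),'w7':([.6582,-.049,.1341],[-3.14,-.005,2.689]),'w11':([.5679,-.0507,.1117],[3.139,-.002,-2.649]),'w12':([.5486,-.0649,.1117],[-3.141,.015,-2.345])}
def pw(k,X):
    e,r=poses[k];T=np.eye(4);T[:3,:3]=Ro.from_euler('xyz',r).as_matrix();T[:3,3]=e
    M=np.linalg.inv(T@p['tool_from_camera']);c=M[:3,:3]@X+M[:3,3];s=c[:2]/c[2];s=s*(1+p['k1']*s@s);return s*[K[0,0],K[1,1]]+K[:2,2]
def tri(o,x0):
    r=least_squares(lambda X:np.concatenate([pw(k,X)-v for k,v in o.items()]),x0);print(r.x,loc(r.x),r.fun.round(1));return r.x
pin=tri({'w6':(397,83),'w7':(446,65),'w11':(377,204),'w12':(334,213)},[.53,-.1,.1])
pv=tri({'w6':(279,80),'w7':(280,60),'w11':(279,52),'w12':(291,53)},[.6,-.14,.12])
cap=tri({'w11':(280,162),'w12':(284,162)},[.58,-.1,.12]) if 0 else None
s=arm.get_state()['eef_pos']
# arm angle in current wrist view: mid cap on bar at 112..118 mm
def ray(k,uv,z): return least_squares(lambda x:pw(k,np.array([x[0],x[1],z]))-uv,[.57,-.1]).x
for k,a,b in (('w7',(280,60),(279,159)),('w11',(279,52),(279,162)),('w12',(291,53),(284,163))):
  for z in(.116,.12):
    A=loc(ray(k,a,pv[2]));B=loc(ray(k,b,z));d=B-A;print(k,z,np.degrees(np.arctan2(d[1],d[0]))-80,np.linalg.norm(d))
E
```

```text
[ 0.5371332  -0.09689394  0.13215335] [-0.06509348 -0.03447156] [-6.3 -0.1 -1.6 -2.4 -3.7 -2.9  2.7 10.4]
[ 0.61417035 -0.13749834  0.12515496] [ 0.02009675 -0.05252884] [-0.6  0.2 -0.  -0.8 -0.  -0.  -0.5  0.6]
w7 0.116 -0.5990573780145212 0.05510892307505231
w7 0.12 -0.6244655835894548 0.05465348767029699
w11 0.116 54.097474439917534 0.05407626117600299
w11 0.12 54.089019197922795 0.05356753431582978
w12 0.116 68.14534008885403 0.05429672674407575
w12 0.12 68.11324152602853 0.053789874405331894
```

```bash
python3 - <<'E'
import cv2
w=cv2.imread("pics/w12.png");cv2.imwrite("pics/w12z.png",cv2.resize(w[130:290,200:413],(800,600),interpolation=cv2.INTER_CUBIC))
E
```

```text
(no output)
```

View pics/w12z.png

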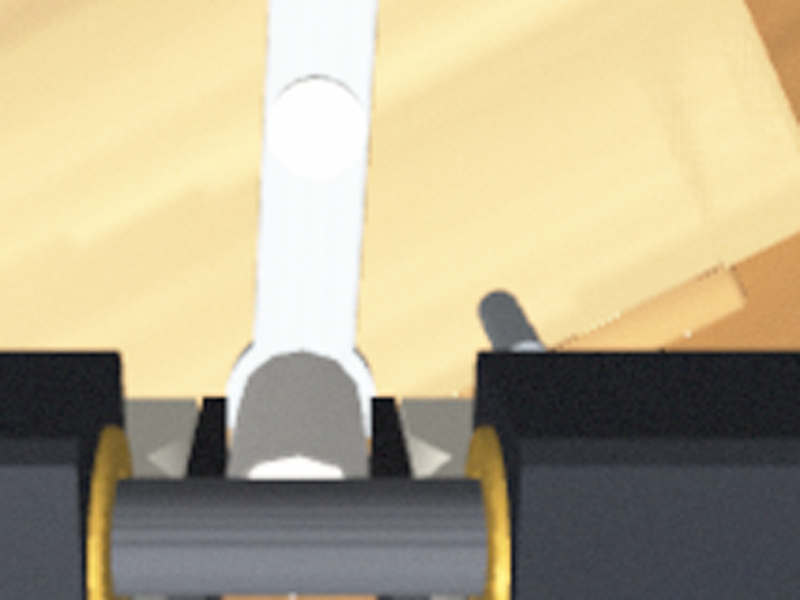

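The arm angle measured from the wrist view, relative to its rest view, is 68.7°, and the stop is at 68.75°. The force rises with no motion, and the stop pin is clear of the fingers. One last look before handing in.

```bash
python3 - <<'E'
from h import *
a=grab_frame("scene");cv2.imwrite("pics/sc13.png",a)
for _ in range(4): grab_frame("top")
s=arm.get_state();print(s['t'],s['force'],s['width'],s['eef_pos'],s['qd'])
E
```

```text
13.0 [12.74117747 11.60568841 -8.95714258] 0.01840337596448718 [ 0.54855988 -0.06485243  0.11168445] [-0.00026056  0.00059107  0.00099603 -0.00096057 -0.00051573  0.00143981]
```

View pics/sc13.png

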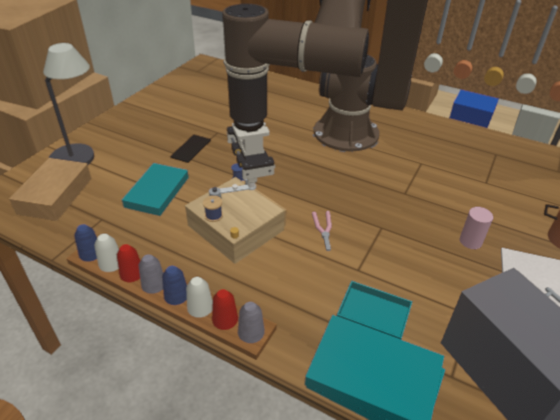

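The scene shows the drawer shut, the arm swung forward at (235,188) and held in the gripper, and every bystander in its place. Handing in.

```bash
python3 -c "
from station import arm
print(arm.job_done()); s=arm.get_state(); print(s['t'],s['force'],s['width'])"
```

```text
the job is handed in; nothing more can be done
None
the job is handed in; nothing more can be done
```

I closed the kit drawer, swung the tension arm forward to its stop, and handed the job in with the gripper still holding the roller there. The hand-in gives no verdict, so this rests on my own checks.

- **Drawer:** I pushed it until the detent drew it in. A further press read about 11 N with no motion, and the front looked flush in the pictures. Going by the finger height, the push probably landed on the wooden front just above the metal pull.
- **Tension arm:** It is at the stop. Measured from the wrist view, it had swung 68.7°, and the stop is at 68.75°. The TCP position gave 67.5°, about 1° less, but still above the 65.3° needed. Pressing harder raised the force from 10 to 17 N sideways with no motion.
- **Grip:** The fingers hold the roller at 18 to 19 mm, set to 45 N, and everything was still at the last reading (t = 13.0 s).
- **Bystanders:** In the last picture none of them appeared to have moved.

One check disagreed: the real fingertips sit about 25 mm short of the reported TCP. My first grip closed just above the roller because of this, without pressing on anything. I opened, went 22 mm deeper and gripped again.

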